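Jack the end cover off a bearing housing and press the shaft's dust cap home

ROBOT

A 6-joint arm with a two-finger parallel gripper is mounted at the origin on the work surface. World frame = base frame: x ahead of the robot, y to its left, z up, the work surface at z = 0. Lengths are in m, angles in rad, forces in N, time in s.
With the tool pointing down it reaches from about 0.35 to 0.775 m from the base axis. Payload 7.3 kg.
Tool frame: the origin (TCP) lies at the very end of the fingers, on their centre line; the grasp point (between the pads) lies grip_point_offset behind it (grip_point_offset is the distance from the TCP to the grasp point, in m); z points along the fingers, y is the direction in which the jaws open and shut (so a half turn about z gives the same grasp; the last joint's range is limited). The gripper opens to 92 mm and grips with 3 to 60 N. Pads are 19 mm wide; open, the fingers measure 130 mm over their backs; the gripper's body (75 mm by 190 mm) begins 47 mm behind the grasp point.
Start: joints at [1.051, 0.342, 1.524, -0, 1.275, -0.146], TCP at [0.192, 0.489, 0.227] pointing down, gripper open.
Joint ranges: [-2.53, 2.53], [-0.77, 2.02], [0.04, 2.7], [-1, 4.14], [0.28, 2.66], [-3.11, 3.11]. Speed limits (rad/s): [2.57, 2.57, 3.14, 3.14, 3.14, 3.14].

INTERFACE

Orientations are given as [roll, pitch, yaw] about the fixed x, y, z axes, in that order (R = Rz(yaw) Ry(pitch) Rx(roll)).
In Python, from cell import * gives the robot as it stands.
- The arm moves only by the shell command python3 -m inch 'ROWS' [OPENING] [FORCE]. ROWS is JSON, a list that holds one entry, the list of rows, each a list of 4 numbers: the shift along the tool's x, y, z in mm, then the turn about the tool's z in rad. In form: [[[x, y, z, roll], ...]]. A call has 1 to 10 rows; each row shifts and turns the commanded pose from where the row before left it, along the tool's axes as they then stand; what a row does not reach is not made up. A row lasts 1/8 s, in which the tool goes at most 62.5 mm and 10.7 degrees, less where a joint would pass 70% of its speed; a pose out of reach is approached as far as the arm can. A call with a gripper value outside its range is refused whole. OPENING is the closure, from -1 (fully open) to 1 (shut), set as the call begins (- or left out, the last holds). The fingers move at their own pace and stop on an object; FORCE is the grip in N (left out, the last holds). Time passes only in rows, so rows that do not move let the fingers close. It gives the time, the measured TCP pose, the force and the opening at its end, in the units of the state.
- observe(): the state, without advancing time (a new reading comes with each control period).
- read_camera(name): name is "scene" or "top"; returns a dict with "img" (420x560x3 uint8, blue, green, red), "fx", "fy", "cx", "cy" (pixels), "eye" and "rotation" of the camera in the world. Camera axes: x right, y down, z forward; pixel columns grow to the right and rows downward; lengths in m; the calibration is good to about 2 mm. A picture is of the moment at which its call begins. There is no depth.
- hand_in(): hands the job in, once; it reports no verdict.
Trained networks look in the newest picture that a camera, given by its name, has taken for a name from the list of things; names that differ only in an ending like _2 or _b are one class to them, and where a whole thing is asked for, a point or a joint stands for the part that bears it (a point fixed in the world has none). Each returns a list of dicts, best first, with "conf" (0 to 1); they miss things now and then, are a little off and sometimes report something else, mostly with a low value. They report only what shows in the picture. A call takes as long as a camera call. They do not tell look-alikes from the thing itself.
- boxes_of(camera, label): "at" ([row, column] in pixels, amid what is visible of it).
- place_of(camera, label): "at" ([row, column] in pixels: a listed point, or the origin of a listed thing).
The state is a dict: "time": time; "qpos": joint angles; "qvel": joint speeds; "joint_efforts": joint torques, N m; "tool_pos": TCP position; "tool_rot": TCP orientation; "contact_force": force on the tool from outside, world axes, zero at the start; "torque": the same for the moment, N m; "opening": finger opening in m.
Only numpy, scipy, OpenCV 4.12 (cv2) and the standard library are available. Lean on these libraries where they do the work, as an engineer would, in place of code of your own. Each camera call takes 0.05 s, during which the arm holds its last target. There are 200 camera calls.

TASK

The end cover of the bearing housing is unbolted but sits flush in its seat. Press the jacking lever all the way down so the cover rises out of the seat, then slide the cover across until all of it lies on the flat rest beside the housing, without letting it fall off. Then press the dust cap inside the housing fully home on the shaft end, leaving the tools and parts around the fixture where they are.

Things in the scene. Friction and masses are not known exactly. Their poses are not given: they have to be found in the camera images.
- fixture: Servicing fixture fixed to the bench, 12 mm thick dark steel base plate with a dark round bearing housing. Origin: on the bench surface, on the housing's vertical axis; z up; +y points from the housing to the cover rest; the jacking lever is on the -y side.
- rim (a point): Centre of the housing's mouth, level with its flat rim, 80 mm above the bench (on the fixture's z axis, same axes). Housing 120 mm outside diameter, bore 94 mm wide.
- end_cover: Loose flat steel disc, 90 mm diameter, 14 mm thick, 0.25 to 0.47 kg, origin at the centre of its underside, z up. It starts in the housing's mouth, its top flush with the rim (underside 66 mm above the bench), 2 mm gap all round, so it cannot be gripped. Jacked fully up, its underside stands about 3 mm above the rim and it can be pushed sideways by its edge.
- jack_lever (a joint): Jacking lever, rad: 0 raised (start), 0.56 fully down on its stop. It lifts a steel ring under the cover (66 mm inside, 84 mm outside diameter) by 17 mm over the stroke; the ring's top is then 83 mm above the bench. It needs about 6 to 9 N down on its pad and stays where it is left.
- jack_pad (a point): Centre of the top of the black pad (36 x 30 mm) at the lever's free end; moves with the lever. Lever pivot at fixture y = -70 mm, z = 46 mm; pad 95 mm from it. The pad's top goes from about 80 mm to about 27 mm above the bench, nearly straight down, tilted 16 degrees either way at the ends.
- rest_mid (a point): Centre of the top of the aluminium rest plate, 130 mm from the housing axis, 79 mm above the bench, same axes as the fixture. The plate reaches 69 mm either way along y; side lips 8 mm high, 102 mm apart, run along it. Its far end (+y) is open: a cover pushed too far falls off. The cover's origin comes here when in the middle; up to 24 mm either way along y it is wholly on the rest.
- dust_cap (a joint): Dust cap on the shaft end, on the housing's axis below the cover, m: 0 to 0.003 at the start (standing up), grows as it is pressed, 0.012 fully home. Held by friction of about 4 N; stays where it is left.
- dust_cap_top (a point): Centre of the cap's flat top (white plastic, 38 mm diameter; flat part 30 mm). Fully home it is 48.5 mm above the bench, 31.5 mm below the rim, reached down through the lift ring (66 mm wide hole, its top at 83 mm when jacked up).
- gear: Bystander: dark steel gear lying flat, 77 mm diameter, 22 mm high, on the +x side of the fixture; origin at centre of underside.
- bolt_a: Bystander: removed bolt standing on its head, 22 mm wide, 44 mm tall, on the -x side of the fixture; origin at its underside.
- bolt_b: Bystander: a second bolt like bolt_a, next to it.
- coupling: Bystander: rust-brown flange coupling, 90 mm diameter, 36 mm high.
- spray_can: Bystander: spray can, 60 mm diameter, 190 mm tall.
- hammer: Bystander: hammer lying on the bench.
- wrench: Bystander: wrench lying on the bench.
Things that resemble listed ones, but are neither listed nor needed, are in the scene too. Of the things that look like the end_cover, the middle-sized one is meant.

How it is judged:
On the way, in this order (a step that is already met when the one before it is completed fails the run):
1. the lever is pressed down and the cover stands raised out of its seat (value of joint jack_lever above 0.53 rad and z of end_cover in the frame of fixture above 0.081 m), for 0.1 s.
2. the cover lies flat and wholly on the rest (y of end_cover in the frame of rest_mid between -0.025 and 0.025 m and x of end_cover in the frame of rest_mid between -0.012 and 0.012 m and z of end_cover in the frame of rest_mid between -0.004 and 0.004 m and angle between end_cover's own z axis and vertical below 0.06 rad and linear speed of end_cover below 0.01 m/s), for 0.2 s.
3. the dust cap is pressed home (value of joint dust_cap above 0.0105 m), for 0.1 s.
At the end, for the whole second after the job is handed in: The end cover lies flat (within 0.06 rad, right way up) and still on the rest, its centre within 25 mm of the middle of the rest along it and within 12 mm across it, and the dust cap is home (pressed to within 1.5 mm of its 12 mm stroke) (all of step 2 and value of joint dust_cap above 0.0105 m); the robot touches nothing.
It fails at once if the cover falls off the housing or the rest (height (world z) of end_cover below 0.055 m).
It fails at once if a tool or part around the fixture is moved by more than 30 mm (distance of any of gear, bolt_a, bolt_b, coupling, spray_can, hammer, wrench from where it was at the start of the episode above 0.03 m).
It also fails if it takes over 45 s, if anything falls off the work surface, if the arm or the gripper's body presses on something with over 40 N, if the wrist force passes 120 N, or if a joint passes its speed limit or range.

## Working session

There is one attempt and no reset: what is moved stays moved. The work goes in short steps, Python scripts to look and compute and a shell command to move; the robot and the scene stay as the last step left them, time stands still between calls to the robot, and variables do not carry over. Pictures are saved under pics/ and viewed, about 8 in all and at most 12, crops included, and the job is handed in when it is done.

```bash
mkdir -p pics; ls
cat > h.py <<'E'
from cell import *
import numpy as np, cv2
def ray(c,at):
    d=np.array([(at[1]-c["cx"])/c["fx"],(at[0]-c["cy"])/c["fy"],1.0])
    return np.array(c["eye"]),np.array(c["rotation"])@d
def atz(c,at,z):
    e,d=ray(c,at); return e+d*(z-e[2])/d[2]
def proj(c,p):
    q=np.array(c["rotation"]).T@(np.array(p)-np.array(c["eye"]))
    return np.array([c["cy"]+c["fy"]*q[1]/q[2],c["cx"]+c["fx"]*q[0]/q[2]])
E
python3 - <<'E'
from h import *
Z={"rim":.08,"jack_pad":.08,"rest_mid":.079,"end_cover":.066,"fixture":0,"gear":0,"bolt_a":0,"coupling":0,"spray_can":0,"hammer":0.01,"wrench":0.01}
for n in("top","scene"):
    c=read_camera(n); cv2.imwrite(f"pics/{n}1.png",c["img"])
    print(n,np.round(c["eye"],3),c["fx"])
    for l,z in Z.items():
        for r in place_of(n,l)[:3]: print(l,round(r["conf"],2),np.round(r["at"]),np.round(atz(c,r["at"],z),3))
s=observe();print(s)
E
```

```text
pics
top [ 0.215 -0.007  1.702] 493.26648644260194Traceback (most recent call last):
  File "<stdin>", line 7, in <module>
  File "h.py", line 7, in atz
    e,d=ray(c,at); return e+d*(z-e[2])/d[2]
                                       ~^^^
IndexError: invalid index to scalar variable.
```

```bash
sleep 1; python3 -c "
import cv2;print(cv2.imread('pics/top1.png').shape)"
```

```text
(420, 560, 3)
```

```bash
sed -i 's/np.array(c\["rotation"\])/R_(c)/; s/^import numpy.*/&\nfrom scipy.spatial.transform import Rotation\ndef R_(c): return Rotation.from_euler("xyz",c["rotation"]).as_matrix()/' h.py
python3 - <<'E'
from h import *
Z={"rim":.08,"jack_pad":.08,"rest_mid":.079,"end_cover":.066,"fixture":0,"gear":0,"bolt_a":0,"coupling":0,"spray_can":0,"hammer":0.01,"wrench":0.01}
for n in("top","scene"):
    c=read_camera(n); cv2.imwrite(f"pics/{n}1.png",c["img"])
    print(n,np.round(c["eye"],3),c["fx"],c["rotation"])
    for l,z in Z.items():
        for r in place_of(n,l)[:3]: print(l,round(r["conf"],2),np.round(r["at"]),np.round(atz(c,r["at"],z),3))
s=observe();print(s)
E
```

```text
top [ 0.215 -0.007  1.702] 493.26648644260194 [-2.94331061  0.00323486 -1.57140137]
rim 0.93 [203. 266.] [0.58  0.054 0.08 ]
jack_pad 0.7 [220. 310.] [ 0.519 -0.096  0.08 ]
rest_mid 0.57 [188. 226.] [0.633 0.188 0.079]
end_cover 0.89 [200. 265.] [0.591 0.057 0.066]
end_cover 0.67 [263. 283.] [ 0.377 -0.005  0.066]
end_cover 0.56 [252. 233.] [0.415 0.163 0.066]
fixture 0.62 [205. 266.] [0.588 0.057 0.   ]
fixture 0.54 [190. 382.] [ 0.643 -0.354  0.   ]
gear 0.72 [173. 269.] [0.707 0.045 0.   ]
bolt_a 0.39 [238. 251.] [0.472 0.106 0.   ]
bolt_a 0.36 [229. 221.] [0.503 0.212 0.   ]
coupling 0.96 [193. 379.] [ 0.634 -0.346  0.   ]
spray_can 0.83 [172. 168.] [0.711 0.408 0.   ]
hammer 0.63 [247. 426.] [ 0.439 -0.499  0.01 ]
wrench 0.8 [237. 157.] [0.475 0.433 0.01 ]
scene [0.989 0.562 1.113] 420.86231259436323 [-2.53257179  0.01409186  2.46764967]
rim 0.9 [228. 282.] [0.581 0.06  0.08 ]
jack_pad 0.65 [190. 261.] [ 0.544 -0.088  0.08 ]
jack_pad 0.47 [230. 280.] [0.59  0.064 0.08 ]
end_cover 0.88 [192. 317.] [0.408 0.019 0.066]
end_cover 0.78 [228. 279.] [0.583 0.048 0.066]
end_cover 0.65 [
[... 468 characters left out ...]
 0.447 -0.483  0.01 ]
{'time': 1.3, 'qpos': array([ 1.05096595e+00,  3.42028012e-01,  1.52410115e+00, -1.01735552e-06,
        1.27541564e+00, -1.45944284e-01]), 'qvel': array([-1.31812381e-03,  8.18198551e-05,  2.05441287e-04,  3.91917097e-04,
       -1.77294804e-04,  1.11039485e-03]), 'joint_efforts': array([ 1.07381042e-03, -4.31146896e+01, -2.44478416e+01,  7.17806420e-02,
        4.84855799e-02, -1.64292601e-05]), 'tool_pos': array([0.19170793, 0.48876097, 0.22672555]), 'tool_rot': array([3.14154546e+00, 7.92129922e-06, 2.76770686e+00]), 'contact_force': array([0.37044282, 0.16671785, 0.05033111]), 'torque': array([-0.02429388,  0.01917914, -0.00595086]), 'opening': 0.09192631159203453}
```

View pics/top1.png

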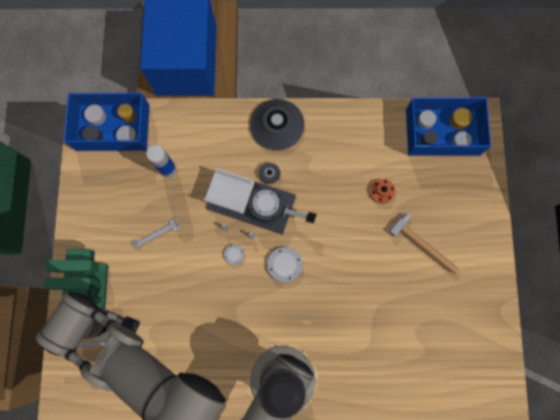

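View pics/scene1.png

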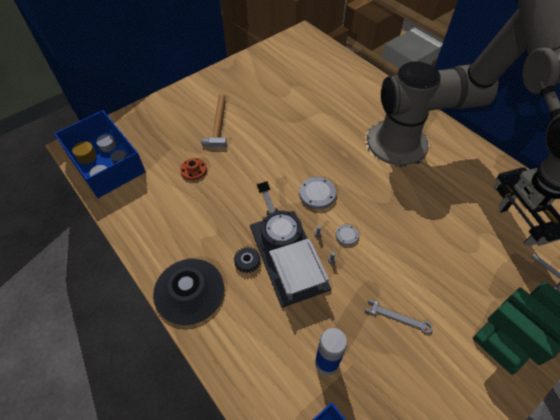

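```bash
cat > ov.py <<'E'
from h import *
import sys
def fx2w(P,x,y,z):
    a=P[2]; return [P[0]+np.cos(a)*x-np.sin(a)*y,P[1]+np.sin(a)*x+np.cos(a)*y,z]
def crop(c,r0,c0,h,w,k,P=None):
    im=cv2.resize(c["img"][r0:r0+h,c0:c0+w],None,fx=k,fy=k,interpolation=cv2.INTER_CUBIC)
    if P is None: return im
    def pl(pts,col):
        q=np.array([proj(c,fx2w(P,*p))[::-1] for p in pts]); q=((q-[c0,r0]+.5)*k).astype(int)
        cv2.polylines(im,[q],True,col,1)
    t=np.linspace(0,6.28,40)
    pl([(.06*np.cos(u),.06*np.sin(u),.08) for u in t],(0,255,0))
    pl([(.045*np.cos(u),.045*np.sin(u),.08) for u in t],(0,0,255))
    pl([(a,b,.079) for a,b in((-.051,.061),(.051,.061),(.051,.199),(-.051,.199))],(0,255,255))
    pl([(a,b,.08) for a,b in((-.018,-.176),(.018,-.176),(.018,-.146),(-.018,-.146))],(255,0,255))
    return im
E
python3 - <<'E'
from ov import *
P=(.583,.055,-.382)
a=read_camera("top");b=read_camera("scene")
A=crop(a,160,195,75,130,6,P);B=crop(b,175,235,130,110,5,P)
cv2.imwrite("pics/a.png",A);cv2.imwrite("pics/b.png",B[:600])
E
```

```text
(no output)
```

View pics/a.png

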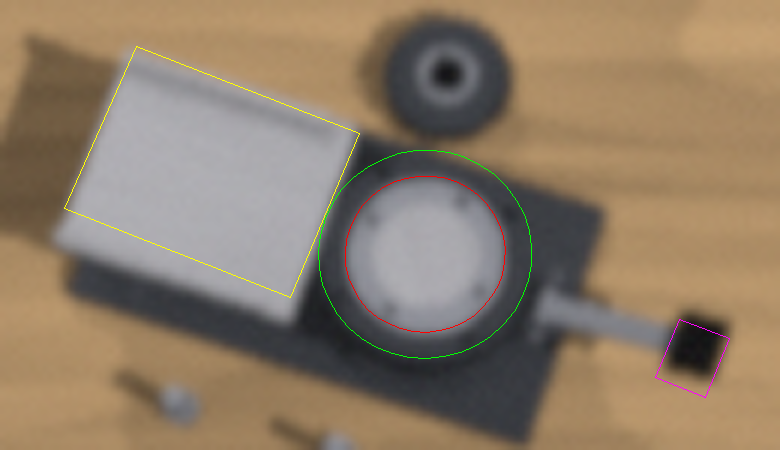

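View pics/b.png

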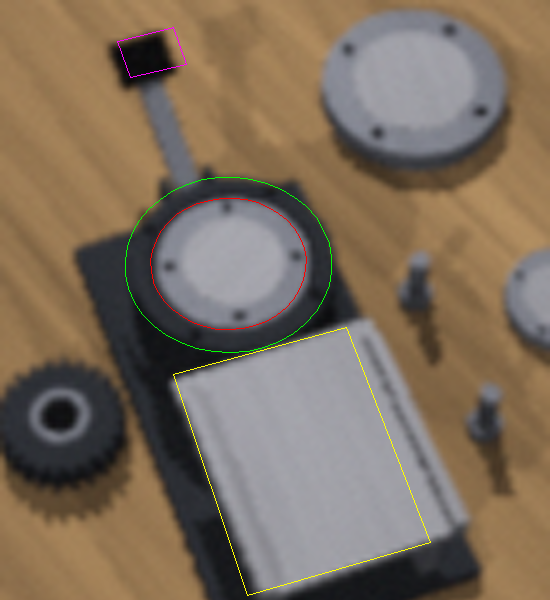

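Top view: cover matches at (425,254) in the crop. The pad (697,345) and the rest centre (210,187) both show that yaw should be about -0.32. Scene view agrees to 2–3 mm. So the tool is turned to fixture axes first.

```bash
python3 -m inch '[[[0,0,0,0.17],[0,0,0,0.17],[0,0,0,0.17],[0,0,0,0.17],[0,0,0,0.17],[0,0,0,0.17],[0,0,0,0.17],[0,0,0,0.17],[0,0,0,0.157]]]' 1 30
cat > go.py <<'E'
# rest shift in tool axes (mm) to a fixture-frame target x y z (mm)
from ov import *
P=(.582,.055,-.32)
def rep(*t):
    s=observe(); p=s["tool_pos"]; R=Rotation.from_euler("xyz",s["tool_rot"]).as_matrix()
    f=Rotation.from_euler("z",-P[2]).apply(np.array(p)-[P[0],P[1],0])*1e3
    print("t",round(s["time"],2),"fix",np.round(f,1),"yaw",round(s["tool_rot"][2],3),"F",np.round(s["contact_force"],1),"open",round(s["opening"],3))
    if t: print("shift",np.round(R.T@(np.array(fx2w(P,t[0]/1e3,t[1]/1e3,t[2]/1e3))-p)*1e3,1), "yaw roll",round(s["tool_rot"][2]-(np.pi/2+P[2]),3))
if __name__=="__main__": rep(*map(float,sys.argv[1:]))
E
python3 go.py 0 -163 110
```

```text
time: 2.52
tool_pos: [0.1917, 0.4888, 0.2267]
tool_rot: [-3.142, -0.0, 1.245]
contact_force: [0.2, 0.8, -0.5]
opening: 0.0066
t 2.52 fix [-507.   289.   226.7] yaw 1.245 F [ 0.2  0.8 -0.5] open 0.007
shift [-449.3  509.4  116.7] yaw roll -0.005
```

```bash
python3 -m inch '[[[-38,43,0,0],[-38,43,0,0],[-38,43,0,0],[-38,43,0,0],[-38,43,0,0],[-38,43,0,0],[-38,43,5,0],[-38,43,5,0],[-38,43,10,0],[-38,43,10,0]]]' 1 30
python3 go.py 0 -163 110
```

```text
time: 3.78
tool_pos: [0.4812, -0.009, 0.1967]
tool_rot: [3.141, -0.0, 1.25]
contact_force: [0.3, 1.2, 0.6]
opening: 0.0007
t 3.77 fix [-75.5 -92.5 196.7] yaw 1.25 F [0.3 1.2 0.6] open 0.001
shift [-70.5  75.5  86.7] yaw roll -0.0
```

```bash
python3 -m inch '[[[-36,38,15,0],[-34,37,20,0],[0,0,40,0],[0,0,12,0],[0,0,0,0]]]' 1 30
python3 go.py 0 -163 27
python3 - <<'E'
from ov import *
from go import P
a=read_camera("top");b=read_camera("scene")
A=crop(a,160,195,75,130,5,P);B=crop(b,165,235,130,110,4,P)
im=np.zeros((520,650+440-290,3),np.uint8); 
im=np.zeros((600,800,3),np.uint8); im[:375,:650]=A; cv2.imwrite("pics/c.png",B)
for n,c in(("top",a),("scene",b)):
    for r in place_of(n,"jack_pad")[:2]: print(n,r["conf"],r["at"],atz(c,r["at"],.08))
E
```

```text
time: 4.4
tool_pos: [0.5292, -0.0967, 0.1096]
tool_rot: [-3.14, -0.0, 1.251]
contact_force: [-0.0, -1.1, 1.2]
opening: 0.0002
t 4.4 fix [  -2.4 -160.6  109.6] yaw 1.251 F [-0.  -1.1  1.2] open 0.0
shift [-2.4  2.5 82.6] yaw roll 0.001
scene 0.56 [187.9, 263.3] [ 0.53375688 -0.08874397  0.08      ]
```

View pics/c.png

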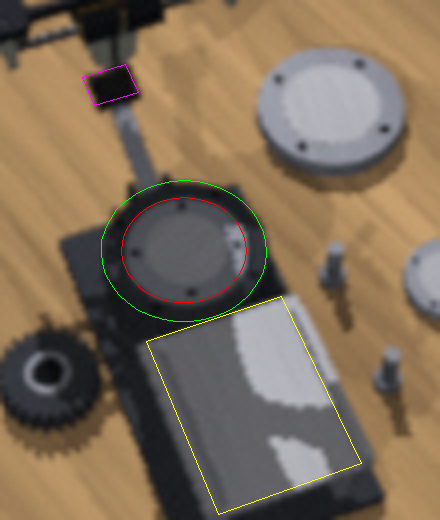

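The overlay now fits: pad at (112,85) and cover at (183,250) in the crop. Next step is the press.

```bash
python3 -m inch '[[[-1,1,15,0],[-1,1,12,0],[0,0,8,0],[0,0,8,0],[0,0,8,0],[0,0,8,0],[0,0,8,0],[0,0,8,0],[0,0,5,0],[0,0,0,0]]]' 1 30
python3 go.py 0 -163 26
```

```text
time: 5.85
tool_pos: [0.5314, -0.0997, 0.0298]
tool_rot: [3.14, -0.001, 1.251]
contact_force: [-0.0, 1.3, 6.0]
opening: 0.0005
t 5.85 fix [   0.6 -162.8   29.8] yaw 1.251 F [-0.   1.3  6. ] open 0.001
shift [-0.2 -0.6  3.8] yaw roll -0.0
```

```bash
python3 -m inch '[[[0,0,1,0],[0,0,1,0],[0,0,0,0]]]' ; python3 -m inch '[[[0,0,1,0],[0,0,1,0],[0,0,0,0]]]'
```

```text
time: 6.22
tool_pos: [0.5316, -0.0997, 0.0293]
tool_rot: [3.139, -0.001, 1.251]
contact_force: [-4.7, 2.4, 18.6]
opening: 0.0006
time: 6.6
tool_pos: [0.5317, -0.0997, 0.0288]
tool_rot: [3.139, -0.001, 1.251]
contact_force: [-7.6, 2.5, 32.6]
opening: 0.0008
```

```bash
python3 -m inch '[[[0,0,-4,0],[0,0,-30,0],[0,0,-50,0],[0,0,-20,0],[30,0,0,0],[30,0,0,0],[25,0,0,0],[0,0,0,0]]]' 0.13 30
python3 go.py 0 -75 86
python3 - <<'E'
from ov import *
from go import P
b=read_camera("scene");cv2.imwrite("pics/d.png",crop(b,165,235,130,110,4,P))
E
```

```text
time: 7.6
tool_pos: [0.5575, -0.0177, 0.1288]
tool_rot: [-3.14, -0.0, 1.253]
contact_force: [-1.1, -0.7, -0.9]
opening: 0.0397
t 7.6 fix [ -0.4 -76.7 128.8] yaw 1.253 F [-1.1 -0.7 -0.9] open 0.04
shift [ 1.7  0.4 42.8] yaw roll 0.002
```

View pics/d.png

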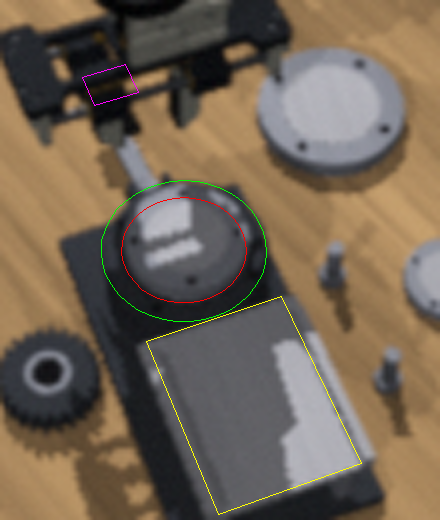

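The cover stands above the rim circle (raised). Now lower behind it and push.

```bash
python3 -m inch '[[[0,0,20,0],[0,0,18,0],[0,0,5,0],[0,0,0,0],[8,0,0,0],[8,0,0,0],[8,0,0,0],[8,0,0,0],[0,0,0,0]]]'
python3 go.py 0 80 86
python3 -m inch '[[[8,0,0,0],[8,0,0,0],[8,0,0,0],[0,0,0,0]]]'
python3 go.py 0 80 86
```

```text
time: 8.78
tool_pos: [0.5677, 0.0121, 0.0868]
tool_rot: [3.141, -0.0, 1.252]
contact_force: [-0.4, 0.5, 0.5]
opening: 0.04
t 8.78 fix [ -0.  -45.2  86.8] yaw 1.252 F [-0.4  0.5  0.5] open 0.04
shift [125.2   0.2   0.8] yaw roll 0.001
time: 9.28
tool_pos: [0.5754, 0.035, 0.0867]
tool_rot: [3.141, -0.001, 1.252]
contact_force: [0.1, -0.7, 0.1]
opening: 0.0405
t 9.28 fix [  0.  -21.1  86.7] yaw 1.252 F [ 0.1 -0.7  0.1] open 0.04
shift [1.011e+02 1.000e-01 8.000e-01] yaw roll 0.001
```

```bash
cat > cov.py <<'E'
from ov import *
from go import P
z=float(sys.argv[1])
for n in("top","scene"):
    c=read_camera(n)
    for r in place_of(n,"end_cover")[:4]:
        w=atz(c,r["at"],z); f=Rotation.from_euler("z",-P[2]).apply(w-[P[0],P[1],0])*1e3
        if abs(f[0])<60: print(n,round(r["conf"],2),np.round(r["at"]),np.round(f,1))
cv2.imwrite("pics/cov_%s.png"%sys.argv[2],crop(c,165,235,130,110,4,P))
E
python3 cov.py .082 1
```

```text
top 0.63 [198. 259.] [ 6.8 25.2 82. ]
scene 0.72 [232. 282.] [ 2.7 20.5 82. ]
```

View pics/cov_1.png

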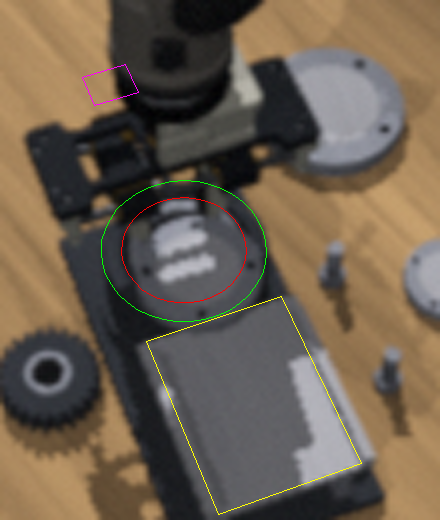

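The cover is moving with the fingers (about +20–25 mm), so I keep pushing.

```bash
python3 -m inch '[[[8,0,0,0],[8,0,0,0],[8,0,0,0],[8,0,0,0],[8,0,0,0],[8,0,0,0],[8,0,0,0],[8,0,0,0],[8,0,0,0],[0,0,0,0]]]'
python3 go.py 0 80 86; python3 cov.py .079 2
```

```text
time: 10.72
tool_pos: [0.5981, 0.1033, 0.0868]
tool_rot: [3.141, -0.001, 1.251]
contact_force: [-0.5, -0.1, -0.2]
opening: 0.0396
t 10.72 fix [ 0.1 50.9 86.8] yaw 1.251 F [-0.5 -0.1 -0.2] open 0.04
shift [29.1 -0.1  0.9] yaw roll 0.001
top 0.63 [191. 237.] [  7.5 103.   79. ]
scene 0.69 [253. 291.] [ 3.  91.5 79. ]
```

```bash
python3 -m inch '[[[8,0,0,0],[8,0,0,0],[7,0,0,0],[6,0,0,0],[0,0,0,0],[-15,0,0,0],[-30,0,0,0],[0,0,-30,0],[0,0,0,0]]]'
python3 go.py 0 0 70; python3 cov.py .079 3
```

```text
time: 12.05
tool_pos: [0.5939, 0.0862, 0.1189]
tool_rot: [3.137, -0.002, 1.25]
contact_force: [0.5, -0.3, 0.1]
opening: 0.0399
t 12.05 fix [  1.5  33.3 118.9] yaw 1.25 F [ 0.5 -0.3  0.1] open 0.04
shift [-33.4  -1.7  48.8] yaw roll -0.001
scene 0.97 [262. 296.] [  0.7 122.2  79. ]
```

View pics/cov_3.png

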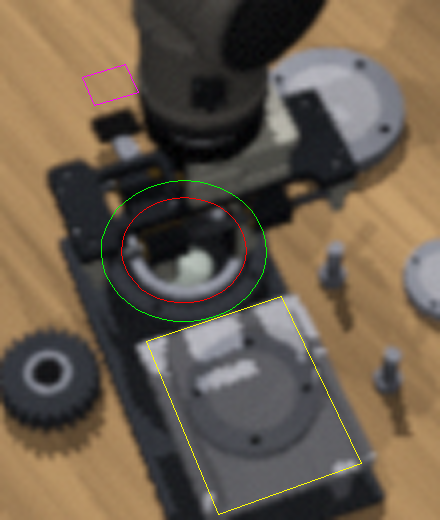

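The cover lies flat on the rest between the lips at about y=122–130. Now the dust cap.

```bash
python3 -m inch '[[[-17,-1,0,0],[-16,-1,0,0],[0,0,0,0],[0,0,0,0],[0,0,0,0],[0,0,20,0],[0,0,15,0],[0,0,12,0],[0,0,5,0],[0,0,0,0]]]' 1 30
python3 go.py 0 0 48.5
```

```text
time: 13.5
tool_pos: [0.5804, 0.0566, 0.0645]
tool_rot: [-3.141, 0.0, 1.251]
contact_force: [0.3, 0.2, -0.0]
opening: 0.0004
t 13.5 fix [-2.   1.  64.5] yaw 1.251 F [ 0.3  0.2 -0. ] open 0.0
shift [-1.  2. 16.] yaw roll 0.0
```

```bash
python3 -m inch '[[[0,2,3,0],[0,0,3,0],[0,0,3,0],[0,0,3,0],[0,0,3,0],[0,0,1,0],[0,0,0,0]]]'; python3 -m inch '[[[0,0,1,0],[0,0,1,0],[0,0,0,0]]]'
```

```text
time: 14.38
tool_pos: [0.5827, 0.0559, 0.0488]
tool_rot: [3.141, -0.0, 1.251]
contact_force: [1.5, -0.8, 3.2]
opening: 0.0002
time: 14.75
tool_pos: [0.5828, 0.0559, 0.0486]
tool_rot: [3.14, -0.0, 1.251]
contact_force: [-2.5, -1.1, 15.3]
opening: 0.0006
```

```bash
python3 -m inch '[[[0,0,1,0],[0,0,0,0],[0,0,-5,0],[0,0,-30,0],[0,0,-50,0],[0,0,-50,0],[-50,0,-20,0],[-60,0,0,0],[-50,0,0,0],[0,0,0,0]]]'
python3 go.py; python3 cov.py .079 4
```

```text
time: 16.0
tool_pos: [0.5307, -0.0986, 0.2001]
tool_rot: [-3.14, 0.0, 1.246]
contact_force: [0.9, 0.1, -0.7]
opening: 0.0005
t 16.0 fix [  -0.4 -161.9  200.1] yaw 1.246 F [ 0.9  0.1 -0.7] open 0.0
top 0.57 [188. 228.] [  8.7 136.1  79. ]
scene 0.76 [263. 296.] [  0.7 124.5  79. ]
```

View pics/cov_4.png

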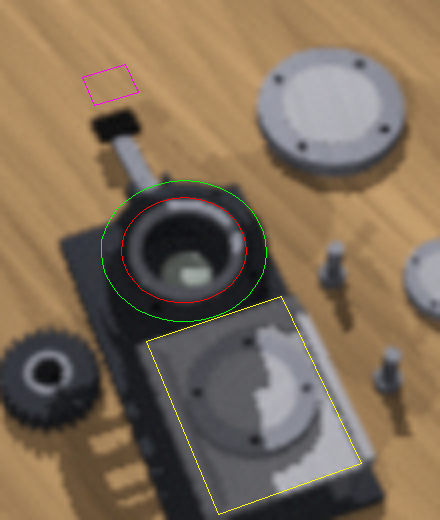

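The cover is flat on the rest (centre near (257,390) in the crop, about 130 mm by both cameras' mean). The cap is down, the bystanders are in place, and the arm is clear.

```bash
python3 -c "
from cell import *
print(hand_in())"
```

```text
the job is handed in; nothing more can be done
None
```

The job is done and handed in at about 16 s of the 45 s allowed; no verdict was reported.

- **Lever:** I pressed it down until it stopped. The fingertips stayed at about 29 mm above the bench while the force rose to 33 N, and a picture showed the cover raised out of its seat.
- **Cover:** I pushed it with two slightly open fingers onto the rest. The last picture shows it flat between the lips.
- **Cover position:** The two cameras disagreed by about 12 mm along the rest and 8 mm across it. The top camera gave 136 mm along and 9 mm off-centre, the scene camera 124.5 mm and 1 mm. Both are within the limits of 130 ± 25 mm along and 12 mm across. The finger geometry predicted about 130 mm along.
- **Dust cap:** I pressed it until the tool stopped at 48.6 mm, against the 48.5 mm given for fully home, with 15 N on it. One further 1 mm press followed.
- **Surroundings:** In the last picture the gear and the bolts stand where they were. That crop does not show the coupling, spray can, hammer or wrench, but the arm did not go near them after the first transfer move. The arm ended raised and clear, touching nothing.

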